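Seal the airtight instrument tub

TASK

The blue lid lies loosely on the airtight instrument tub. With the red vent plug still open to let the air out, press all the way round the lid's edge, every corner and the middle of every side, until the seal is fully home; only then push the vent plug right in. Leave the other things on the bench where they are.

Things in the scene. Friction and masses are not known exactly. Their poses are not given: they have to be found in the camera images.
- tub: clear tub 160 (its x) x 120 (its y) x 78 mm high, fixed to the bench; origin: centre of its underside, on the bench; x points along its long side to the "far" end, y to its "left" side. Its blue lid, already on, is a frame 168 x 128 mm, 24 mm wide, of eight edge sections (four corners, four middles) over a black gasket, each moving down by itself, round a fixed middle with top at z 79 mm
- near_left_top (a point): white thumb mark (14 mm across) on top of the lid's edge section at the near left corner, where to press; at x -70, y +50 mm in the tub's frame; 84 mm above the bench when seated, up to 92 mm when raised
- near_left (a joint): how far the edge section at the near left corner is pressed down, m: 0 fully raised, 0.008 fully seated on a hard stop; moves straight down against about 7 N of friction and stays where it is left
- near_mid_top (a point): white thumb mark (14 mm across) on top of the lid's edge section at the middle of the near edge, where to press; at x -72, y +0 mm in the tub's frame; 84 mm above the bench when seated, up to 92 mm when raised
- near_mid (a joint): how far the edge section at the middle of the near edge is pressed down, m: 0 fully raised, 0.008 fully seated on a hard stop; moves straight down against about 7 N of friction and stays where it is left
- near_right_top (a point): white thumb mark (14 mm across) on top of the lid's edge section at the near right corner, where to press; at x -70, y -50 mm in the tub's frame; 84 mm above the bench when seated, up to 92 mm when raised
- near_right (a joint): how far the edge section at the near right corner is pressed down, m: 0 fully raised, 0.008 fully seated on a hard stop; moves straight down against about 7 N of friction and stays where it is left
- right_mid_top (a point): white thumb mark (14 mm across) on top of the lid's edge section at the middle of the right edge, where to press; at x +0, y -52 mm in the tub's frame; 84 mm above the bench when seated, up to 92 mm when raised
- right_mid (a joint): how far the edge section at the middle of the right edge is pressed down, m: 0 fully raised, 0.008 fully seated on a hard stop; moves straight down against about 7 N of friction and stays where it is left
- far_right_top (a point): white thumb mark (14 mm across) on top of the lid's edge section at the far right corner, where to press; at x +70, y -50 mm in the tub's frame; 84 mm above the bench when seated, up to 92 mm when raised
- far_right (a joint): how far the edge section at the far right corner is pressed down, m: 0 fully raised, 0.008 fully seated on a hard stop; moves straight down against about 7 N of friction and stays where it is left
- far_mid_top (a point): white thumb mark (14 mm across) on top of the lid's edge section at the middle of the far edge, where to press; at x +72, y +0 mm in the tub's frame; 84 mm above the bench when seated, up to 92 mm when raised
- far_mid (a joint): how far the edge section at the middle of the far edge is pressed down, m: 0 fully raised, 0.008 fully seated on a hard stop; moves straight down against about 7 N of friction and stays where it is left
- far_left_top (a point): white thumb mark (14 mm across) on top of the lid's edge section at the far left corner, where to press; at x +70, y +50 mm in the tub's frame; 84 mm above the bench when seated, up to 92 mm when raised
- far_left (a joint): how far the edge section at the far left corner is pressed down, m: 0 fully raised, 0.008 fully seated on a hard stop; moves straight down against about 7 N of friction and stays where it is left
- left_mid_top (a point): white thumb mark (14 mm across) on top of the lid's edge section at the middle of the left edge, where to press; at x +0, y +52 mm in the tub's frame; 84 mm above the bench when seated, up to 92 mm when raised
- left_mid (a joint): how far the edge section at the middle of the left edge is pressed down, m: 0 fully raised, 0.008 fully seated on a hard stop; moves straight down against about 7 N of friction and stays where it is left
- vent (a joint): how far the vent plug is pushed in (red, round, 28 mm across, in the middle of the lid, straight above the tub's origin; its top is 100 mm above the bench when open, 92 mm when shut), m: 0 open, 0.008 shut; about 5 N of friction, stays where it is left, hard stop at the end
- dish: open steel bowl, 110 mm across, 40 mm high; loose bystander; origin: centre of its underside
- forceps: steel forceps lying flat, 148 mm long along its x axis, 8 mm high; loose bystander; origin: centre of its underside
- pads: paper packet of pads, 75 x 75 x 24 mm; loose bystander; origin: centre of its underside
- spirit: white bottle with blue cap, 66 mm across, 170 mm high; loose bystander; origin: centre of its underside
- swabs: glass jar with steel cap, 84 mm across, 110 mm high; loose bystander; origin: centre of its underside
- iodine: amber bottle with black cap, 56 mm across, 130 mm high; loose bystander; origin: centre of its underside

How it is judged:
On the way, in this order (a step that is already met when the one before it is completed fails the run):
1. all eight edge sections are seated while the vent is still open (value of joint each of near_left, near_mid, near_right, right_mid, far_right, far_mid, far_left, left_mid above 0.0065 m and value of joint vent below 0.004 m), for 0.2 s.
2. the vent plug is pushed in (value of joint vent above 0.0065 m), for 0.2 s.
At the end, for the whole second after the job is handed in: all eight edge sections of the lid and the vent plug are pressed down at least 6.5 mm of their 8 mm (value of joint each of near_left, near_mid, near_right, right_mid, far_right, far_mid, far_left, left_mid, vent above 0.0065 m); the robot touches nothing.
It fails at once if a bystander (dish, forceps, pads) is moved more than 30 mm or tipped (distance of any of dish, forceps, pads from where it was at the start of the episode above 0.03 m or angle between any of dish, forceps, pads's own z axis and vertical above 0.5 rad).
It fails at once if a bystander (spirit, swabs, iodine) is moved more than 30 mm or tipped (distance of any of spirit, swabs, iodine from where it was at the start of the episode above 0.03 m or angle between any of spirit, swabs, iodine's own z axis and vertical above 0.5 rad).
It also fails if it takes over 58 s, if anything falls off the work surface, if the arm or the gripper's body presses on something with over 40 N, if the wrist force passes 120 N, or if a joint passes its speed limit or range.

ROBOT

A 6-joint arm with a two-finger parallel gripper is mounted at the origin on the work surface. World frame = base frame: x ahead of the robot, y to its left, z up, the work surface at z = 0. Lengths are in m, angles in rad, forces in N, time in s.
With the tool pointing down it reaches from about 0.25 to 0.725 m from the base axis. Payload 4 kg.
Tool frame: the origin (TCP) lies between the finger pads; the fingertips stand 11 mm ahead of it and the grasp point (between the pads) lies 8 mm behind it (bot.tip_extent is the distance from the TCP to the fingertips, in m); z points along the fingers, y is the line along which they close (so a half turn about z gives the same grasp; the last joint's range is limited). The gripper opens to 85 mm and grips with 20 to 120 N. Pads are 22 mm wide; open, the fingers measure 114 mm over their backs; the gripper's body (76 mm by 85 mm) begins 54 mm behind the grasp point. The pads swing forward as they close: fully open they stand 13 mm farther back than shut.
Start: joints at [-1.129, 0.241, 0.005, 1.335, 0, 1.571], TCP at [0.214, -0.452, 0.242] pointing down, gripper open.
Joint ranges: [-2.72, 2.72], [-1.05, 1.87], [-1.09, 1.28], [-1.99, 2.15], [-1.42, 1.44], [-3.14, 3.14]. Speed limits (rad/s): [2.79, 2.79, 3.14, 3.14, 3.14, 3.14].

INTERFACE

Orientations are given as a unit quaternion [x, y, z, w].
In Python, from workcell import bot gives the robot as it stands. The module is installed in compiled form; this text tells all that it offers.
- The arm moves only by the tool drive_tool, never from a script. Its argument "rows" is a list of rows, each an object of numbers: "dx", "dy", "dz": the shift along the tool's x, y, z in units of 50 mm (1.0 is 50 mm); "wx", "wy", "wz": the turn, a rotation vector about the tool's x, y, z in units of 5 degrees (1.0 is 5 degrees); "hand": the finger opening in mm, from 0 to 85.4. A call has 1 to 20 rows; each row is the pose to reach, as a shift and turn from the pose commanded when the call began, along the tool's axes at that moment; what a row does not reach only later rows make up. A row lasts 1/10 s, in which the tool goes at most 50 mm and 8.59 degrees, less where a joint would pass 70% of its speed; a pose out of reach is approached as far as the arm can. A call with a gripper value outside its range is refused whole. The fingers move at their own pace and stop on an object; the grip force is fixed at half the most. Time passes only in rows, so rows that repeat a pose let the fingers close. It gives the time, the measured TCP pose, the force, the opening and the grip force at its end, in the units of the state.
- bot.get_obs(): the state, without advancing time (a new reading comes with each control period).
- bot.camera(name): name is "scene" or "top"; returns the picture (420x560x3 uint8, red, green, blue); there is no depth.
- bot.get_calibration(name): a dict with "vfov" (degrees; the focal length in pixels is half the picture's height over the tangent of half this angle, whatever the lens; pixels are square), "cx", "cy" (the principal point, pixels), "origin" and "rotation" of the camera in the world. Camera axes: x right, y up, looking along -z (the intrinsics and any distortion apply to the point x, -y, -z); pixel columns grow to the right and rows downward; lengths in m; the calibration is good to about 2 mm. A picture is of the moment at which its call begins. get_calibration takes no time and is no camera call.
- bot.job_done(): hands the job in; it is judged then, once.
Trained networks look in the newest picture that a camera, given by its name, has taken for a name from the list of things; names that differ only in an ending like _2 or _b are one class to them, and where a whole thing is asked for, a point or a joint stands for the part that bears it (a point fixed in the world has none). Each returns a list of dicts, best first, with "score" (0 to 1); they miss things now and then, are a little off and sometimes report something else, mostly with a low value. They report only what shows in the picture. A call takes as long as a camera call.
- bot.look_for(camera, thing): "extent" ([centre column, centre row, width, height] in pixels, round what is visible of it).
- bot.outline_of(camera, thing): "region" (420x560 bool, what is visible of it) and "extent" ([centre column, centre row, width, height] in pixels, round what is visible of it).
The state is a dict: "clock": time; "joint_pos": joint angles; "joint_vel": joint speeds; "tau": joint torques, N m; "eef_pos": TCP position; "tool_rot": TCP orientation; "ft_force": force on the tool from outside, world axes, zero at the start; "ft_torque": the same for the moment, N m; "grip_width": finger opening in m; "grasp_force": force on a finger pad.
Only numpy, scipy, OpenCV 4.12 (cv2) and the standard library are available. Lean on these libraries where they do the work, as an engineer would, in place of code of your own. Each camera call takes 0.05 s, during which the arm holds its last target. There are 200 camera calls.

## Working session

There is one attempt and no reset: what is moved stays moved. The work goes in short steps, Python scripts to look and compute and a tool call to move; the robot and the scene stay as the last step left them, time stands still between calls to the robot, and variables do not carry over. Pictures are saved under pics/ and viewed, at most 10 in all, crops included, and the job is handed in when it is done.

Besides the shell and the picture viewer there is one more tool, called in YAML: its name, and indented under it one key for each argument. drive_tool: Moves the arm, as the interface text tells. Its arguments: {"type":"object","properties":{"rows":{"type":"array","items":{"type":"object","properties":{"dx":{"type":"number"},"dy":{"type":"number"},"dz":{"type":"number"},"wx":{"type":"number"},"wy":{"type":"number"},"wz":{"type":"number"},"hand":{"type":"number"}}}}},"required":["rows"]}

```bash
mkdir -p pics; python3 - <<'E'
from workcell import bot
import cv2,numpy as np
for c in("scene","top"):
    im=bot.camera(c); cv2.imwrite(f"pics/{c}0.png",im[:,:,::-1]); print(c,bot.get_calibration(c))
    for t in ["tub","vent","near_left_top","far_right_top"]:
        for r in bot.look_for(c,t)[:4]: print(t,r)
o=bot.get_obs();print(o)
E
```

```text
scene {'vfov': 56.49424360583869, 'cx': 279.50362702036205, 'cy': 218.97574646145824, 'origin': array([1.01238489, 0.08014586, 0.68101514]), 'rotation': array([0.21991681, 0.2290109 , 0.6969111 , 0.64304395])}
tub {'extent': [232.9, 235.1, 69.7, 97.4], 'score': 0.83}
tub {'extent': [255.6, 246.8, 22.9, 25.1], 'score': 0.58}
vent {'extent': [231.2, 217.1, 13.1, 14.1], 'score': 0.47}
near_left_top {'extent': [253.1, 197.3, 22.6, 18.6], 'score': 0.82}
far_right_top {'extent': [206.6, 249.4, 30.9, 27.4], 'score': 0.91}
top {'vfov': 43.39047348258613, 'cx': 282.5567300128224, 'cy': 207.65072589293885, 'origin': array([0.45228735, 0.08543371, 1.30664312]), 'rotation': array([-0.04008281,  0.04074591,  0.71641003, -0.69533432])}
tub {'extent': [333.9, 211.2, 66.2, 79.7], 'score': 0.7}
near_left_top {'extent': [321.0, 240.9, 22.8, 24.5], 'score': 0.85}
far_right_top {'extent': [357.7, 208.4, 10.8, 27.8], 'score': 0.59}
far_right_top {'extent': [346.9, 187.4, 19.2, 23.5], 'score': 0.55}
{'clock': 0.5, 'joint_pos': array([-1.12901143e+00,  2.40647193e-01,  4.94493665e-03,  1.33518121e+00,
        2.53248338e-05,  1.57079557e+00]), 'joint_vel': array([-0.00046028, -0.00215567,  0.00054026,  0.00028174,  0.00045005,
        0.00013467]), 'tau': array([ 1.01574281e-04, -3.71856916e+01,  2.52462405e+01,  2.74448132e-03,
        8.77936895e-05, -2.48741038e-06]), 'eef_pos': array([ 0.21377527, -0.45197435,  0.24226181]), 'tool_rot': array([ 9.75702218e-01,  2.19100845e-01,  2.80823608e-06, -4.52871273e-05]), 'ft_force': array([-0.07658702,  0.44386983, -0.61415022]), 'ft_torque': array([0.00022147, 0.01195303, 0.01123011]), 'grasp_force': 0.0, 'grip_width': 0.08533558176393267}
```

View pics/top0.png

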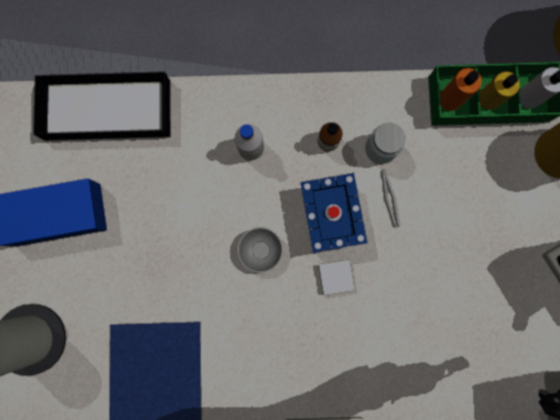

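View pics/scene0.png

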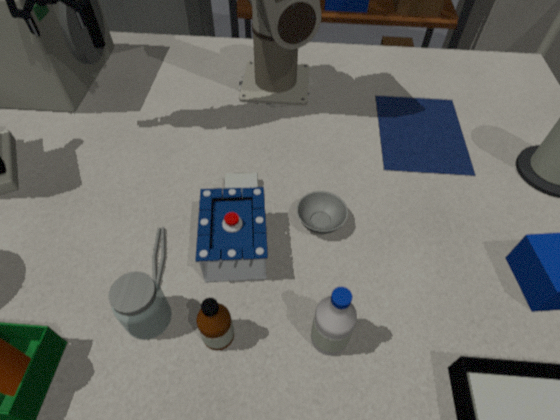

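The top view shows the lid's eight marks from about (307,186) to (361,238) with the red vent at (334,212). The neighbours are the pads (337,278), bowl (260,250), iodine (330,135), swabs (387,142) and forceps (390,198). The scene view agrees, with the lid around (232,222). Next I'll fit the tub pose from the marks.

```bash
cat > h.py <<'E'
from workcell import bot
import cv2,numpy as np
from scipy.spatial.transform import Rotation as R
from scipy.optimize import least_squares
P=np.array([[-70,50],[-72,0],[-70,-50],[0,-52],[70,-50],[72,0],[70,50],[0,52],[0,0]])/1000
N="near_left near_mid near_right right_mid far_right far_mid far_left left_mid vent".split()
def proj(c,X):
    k=bot.get_calibration(c); f=210/np.tan(np.radians(k["vfov"]/2))
    p=R.from_quat(k["rotation"]).inv().apply(X-k["origin"])
    return np.c_[k["cx"]+f*p[:,0]/-p[:,2], k["cy"]-f*p[:,1]/-p[:,2]]
def ground(c,uv,z):
    k=bot.get_calibration(c); f=210/np.tan(np.radians(k["vfov"]/2))
    d=R.from_quat(k["rotation"]).apply([(uv[0]-k["cx"])/f,-(uv[1]-k["cy"])/f,-1])
    return k["origin"]+d*(z-k["origin"][2])/d[2]
def marks(im,guess,r=6):
    out=[]
    for u,v in guess:
        u0,v0=int(round(u)),int(round(v)); w=im[v0-r:v0+r+1,u0-r:u0+r+1].astype(float)
        g=w[:,:,0]; g=np.clip(g-np.median(g)-0.3*(g.max()-np.median(g)),0,None)
        yy,xx=np.mgrid[-r:r+1,-r:r+1]; out.append([u0+(g*xx).sum()/g.sum(),v0+(g*yy).sum()/g.sum()])
    return np.array(out)
def tubpts(p,zs):
    c,s=np.cos(p[2]),np.sin(p[2]); return np.c_[P@np.array([[c,s],[-s,c]])+p[:2],zs]
E
python3 - <<'E'
from h import *
im={c:bot.camera(c) for c in("top","scene")}
print("tub ctr guess",ground("top",(334,212),.1),ground("scene",(232,219),.1))
for n,uv,z in [("a",(307,186),.09),("b",(361,238),.09),("c",(350,178),.09),("d",(318,246),.09)]: print(n,ground("top",uv,z))
T=marks(im["top"],[(307,186),(328,181),(350,178),(355,208),(361,238),(339,243),(318,246),(312,216)],5)
S=marks(im["scene"],[(205,254),(231,254),(260,252)],5)
print(T.round(1).tolist()); 
for t,z in [("spirit",.17),("swabs",.11),("iodine",.13),("dish",.04),("pads",.024),("forceps",.008)]:
    r=bot.look_for("top",t)
    if r: e=r[0]["extent"]; print(t,e,r[0]["score"],ground("top",e[:2],z/2).round(3))
E
```

```text
tub ctr guess [ 0.57727113 -0.03567281  0.1       ] [ 0.58255947 -0.03428266  0.1       ]
a [0.64108826 0.0237343  0.09      ]
b [ 0.51623628 -0.0964034   0.09      ]
c [ 0.65696378 -0.07728364  0.09      ]
d [0.50080078 0.00333664 0.09      ]
[[306.7, 185.9], [327.2, 180.2], [349.9, 177.8], [355.6, 207.7], [360.6, 237.6], [339.3, 242.8], [317.5, 245.4], [311.3, 215.8]]
spirit [249.6, 144.0, 29.0, 36.8] 0.63 [0.746 0.156 0.085]
swabs [387.7, 142.3, 37.8, 38.8] 0.65 [ 0.748 -0.177  0.055]
iodine [329.6, 135.9, 24.5, 30.4] 0.8 [ 0.765 -0.036  0.065]
dish [260.6, 249.8, 45.0, 47.4] 0.77 [0.499 0.138 0.02 ]
pads [337.1, 274.1, 36.4, 43.6] 0.87 [ 0.434 -0.046  0.012]
forceps [392.6, 199.3, 18.1, 55.0] 0.68 [ 0.615 -0.192  0.004]
```

```bash
python3 - <<'E'
from h import *
T=np.array([[306.7,185.9],[327.2,180.2],[349.9,177.8],[355.6,207.7],[360.6,237.6],[339.3,242.8],[317.5,245.4],[311.3,215.8]])
T=T[[6,5,4,3,2,1,0,7]]
im=bot.camera("scene")
z0=np.r_[np.full(8,.09),.1]
f=lambda p:(proj("top",tubpts(p,z0))[:8]-T).ravel()
a=least_squares(f,[.578,-.036,.144]).x; print(a,f(a).round(1))
S=marks(im,proj("scene",tubpts(a,z0))[:8],6)
# joint fit: pose, heights, small camera pixel offset for scene
def g(q):
    X=tubpts(q[:3],np.r_[q[3:11],.1]); return np.r_[(proj("top",X)[:8]-T).ravel(),(proj("scene",X)[:8]-S).ravel(),(q[3:11]-.09)/.003]
s=least_squares(g,np.r_[a,z0[:8]]); q=s.x
print(q.round(4)); r=g(q); print(r[:16].round(1),r[16:32].round(1))
print(f"cost scene-only"); h=lambda p:(proj("scene",tubpts(p,z0))[:8]-S).ravel()
b=least_squares(h,a).x; print(b,h(b).round(1))
E
```

```text
[ 0.57948769 -0.03555916  0.14509503] [ 0.3 -0.3 -0.  -0.7 -0.2 -0.1 -0.1 -0.1 -0.9  0.6  0.6  1.1  0.2 -0.1
  0.1 -0.4]
[ 0.5787 -0.0362  0.1432  0.0917  0.0936  0.0924  0.0908  0.0911  0.0907
  0.09    0.0897]
[ 0.5 -0.1  0.4 -0.4  0.2  0.2  0.3  0.2 -0.5  0.9  1.   1.3  0.5  0.2
  0.4 -0.1] [ 0.8  0.6  0.1  1.3  0.2  0.8  0.2  0.2  0.1  0.1  0.2  0.   0.4 -0.
 -0.  -0.1]
cost scene-only
[ 0.57715869 -0.03699456  0.14195174] [ 0.6  0.5  0.   1.8  0.1  0.9  0.  -0.2 -0.1 -0.4 -0.1 -0.5 -0.  -0.8
 -0.4 -0.8]
```

drive_tool:
  rows:
    - {"dx": 10.15, "dy": -4.4, "wz": 3.42, "hand": 0}
    - {"dx": 10.15, "dy": -4.4, "wz": 3.42, "hand": 0}
    - {"dx": 10.15, "dy": -4.4, "wz": 3.42, "hand": 0}
    - {"dx": 10.15, "dy": -4.4, "wz": 3.42, "hand": 0}
    - {"dx": 10.15, "dy": -4.4, "wz": 3.42, "hand": 0}
    - {"dx": 10.15, "dy": -4.4, "wz": 3.42, "hand": 0}
    - {"dx": 10.15, "dy": -4.4, "wz": 3.42, "hand": 0}
    - {"dx": 10.15, "dy": -4.4, "wz": 3.42, "hand": 0}
    - {"dx": 10.15, "dy": -4.4, "wz": 3.42, "hand": 0}
    - {"dx": 10.15, "dy": -4.4, "wz": 3.42, "hand": 0}
    - {"dx": 10.15, "dy": -4.4, "wz": 3.42, "hand": 0}
    - {"dx": 10.15, "dy": -4.4, "wz": 3.42, "hand": 0}
    - {"dx": 10.15, "dy": -4.4, "wz": 3.42, "hand": 0}
    - {"dx": 10.15, "dy": -4.4, "wz": 3.42, "hand": 0}
    - {"dx": 10.15, "dy": -4.4, "wz": 3.42, "hand": 0}
    - {"dx": 10.15, "dy": -4.4, "wz": 3.42, "hand": 0}
    - {"dx": 10.15, "dy": -4.4, "wz": 3.42, "hand": 0}
    - {"dx": 10.15, "dy": -4.4, "dz": 1, "wz": 3.42, "hand": 0}
    - {"dx": 10.15, "dy": -4.4, "dz": 1, "wz": 3.42, "hand": 0}
    - {"dx": 10.15, "dy": -4.4, "dz": 1, "wz": 3.42, "hand": 0}

```text
invalid input at $.rows[0]: expected keys dx, dy, dz, wx, wy, wz, hand
```

```bash
python3 - <<'E'
from h import *
o=bot.get_obs(); a=R.from_quat(o["tool_rot"]).as_matrix()
print(o["clock"],o["eef_pos"],a.round(4),o["grip_width"],o["ft_force"],bot.tip_extent)
d=np.r_[.5785,-.036,.192]-o["eef_pos"]; print(a.T@d*20)
cv2.imwrite("pics/s1.png",cv2.resize(bot.camera("scene")[:,:,::-1][120:320,150:400],None,fx=3,fy=3))
E
```

```text
0.95 [ 0.21379783 -0.45201903  0.24234553] [[ 9.040e-01  4.276e-01  1.000e-04]
 [ 4.276e-01 -9.040e-01 -1.000e-04]
 [ 0.000e+00  1.000e-04 -1.000e+00]] 0.08524563529595709 [0.34095628 0.25479154 0.06861609] 0.011
[10.15125554 -4.40282611  1.00638197]
```

View pics/s1.png

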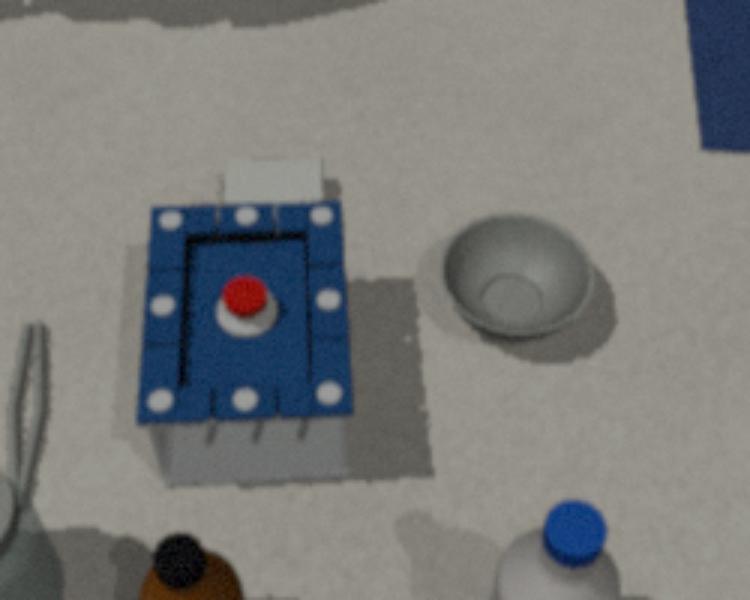

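The move was refused because every row needs all seven keys, so the arm hasn't moved. The crop shows the lid raised, the eight sections separate, and the vent open at crop position (245,298).

drive_tool:
  rows:
    - {"dx": 10.15, "dy": -4.4, "dz": 0, "wx": 0, "wy": 0, "wz": 3.42, "hand": 0}
    - {"dx": 10.15, "dy": -4.4, "dz": 0, "wx": 0, "wy": 0, "wz": 3.42, "hand": 0}
    - {"dx": 10.15, "dy": -4.4, "dz": 0, "wx": 0, "wy": 0, "wz": 3.42, "hand": 0}
    - {"dx": 10.15, "dy": -4.4, "dz": 0, "wx": 0, "wy": 0, "wz": 3.42, "hand": 0}
    - {"dx": 10.15, "dy": -4.4, "dz": 0, "wx": 0, "wy": 0, "wz": 3.42, "hand": 0}
    - {"dx": 10.15, "dy": -4.4, "dz": 0, "wx": 0, "wy": 0, "wz": 3.42, "hand": 0}
    - {"dx": 10.15, "dy": -4.4, "dz": 0, "wx": 0, "wy": 0, "wz": 3.42, "hand": 0}
    - {"dx": 10.15, "dy": -4.4, "dz": 0, "wx": 0, "wy": 0, "wz": 3.42, "hand": 0}
    - {"dx": 10.15, "dy": -4.4, "dz": 0, "wx": 0, "wy": 0, "wz": 3.42, "hand": 0}
    - {"dx": 10.15, "dy": -4.4, "dz": 0, "wx": 0, "wy": 0, "wz": 3.42, "hand": 0}
    - {"dx": 10.15, "dy": -4.4, "dz": 0, "wx": 0, "wy": 0, "wz": 3.42, "hand": 0}
    - {"dx": 10.15, "dy": -4.4, "dz": 0, "wx": 0, "wy": 0, "wz": 3.42, "hand": 0}
    - {"dx": 10.15, "dy": -4.4, "dz": 0, "wx": 0, "wy": 0, "wz": 3.42, "hand": 0}
    - {"dx": 10.15, "dy": -4.4, "dz": 0, "wx": 0, "wy": 0, "wz": 3.42, "hand": 0}
    - {"dx": 10.15, "dy": -4.4, "dz": 0, "wx": 0, "wy": 0, "wz": 3.42, "hand": 0}
    - {"dx": 10.15, "dy": -4.4, "dz": 0, "wx": 0, "wy": 0, "wz": 3.42, "hand": 0}
    - {"dx": 10.15, "dy": -4.4, "dz": 1, "wx": 0, "wy": 0, "wz": 3.42, "hand": 0}
    - {"dx": 10.15, "dy": -4.4, "dz": 1, "wx": 0, "wy": 0, "wz": 3.42, "hand": 0}
    - {"dx": 10.15, "dy": -4.4, "dz": 1, "wx": 0, "wy": 0, "wz": 3.42, "hand": 0}
    - {"dx": 10.15, "dy": -4.4, "dz": 1, "wx": 0, "wy": 0, "wz": 3.42, "hand": 0}

```text
clock: 3.0
eef_pos: [0.58, -0.0367, 0.1949]
tool_rot: [0.997, 0.071, 0.002, 0.0]
ft_force: [0.5, -0.8, 0.5]
grip_width: -0.0001
grasp_force: 0.0
```

```bash
cat > go.py <<'E'
from h import *
def rep():
    o=bot.get_obs(); a=R.from_quat(o["tool_rot"]).as_matrix()
    print(o["clock"],o["eef_pos"].round(4),"yaw",np.arctan2(a[1,0],a[0,0]).round(4),"F",o["ft_force"].round(1),"grip",o["grip_width"])
    for n,p in zip(N,tubpts([.5785,-.036,.143],np.full(9,.095))): print(n,((p-o["eef_pos"])@a*20).round(2))
E
python3 -c "from go import *;rep()"
```

```text
3.0 [ 0.58   -0.0367  0.1949] yaw 0.1425 F [ 0.5 -0.8  0.5] grip -9.013207613618133e-05
near_left [-1.44 -1.02  1.99]
near_mid [-1.48 -0.02  1.99]
near_right [-1.44  0.98  1.99]
right_mid [-0.04  1.02  2.  ]
far_right [1.36 0.98 2.01]
far_mid [ 1.4  -0.02  2.  ]
far_left [ 1.36 -1.02  2.  ]
left_mid [-0.04 -1.06  2.  ]
vent [-0.04 -0.02  2.  ]
```

drive_tool:
  rows:
    - {"dx": -1.44, "dy": 0, "dz": 0, "wx": 0, "wy": 0, "wz": 0, "hand": 0}
    - {"dx": -1.44, "dy": 0, "dz": 0, "wx": 0, "wy": 0, "wz": 0, "hand": 0}
    - {"dx": -1.44, "dy": 0, "dz": 0.8, "wx": 0, "wy": 0, "wz": 0, "hand": 0}
    - {"dx": -1.44, "dy": 0, "dz": 1.6, "wx": 0, "wy": 0, "wz": 0, "hand": 0}
    - {"dx": -1.44, "dy": 0, "dz": 1.7, "wx": 0, "wy": 0, "wz": 0, "hand": 0}
    - {"dx": -1.44, "dy": 0, "dz": 1.75, "wx": 0, "wy": 0, "wz": 0, "hand": 0}
    - {"dx": -1.44, "dy": 0, "dz": 1.8, "wx": 0, "wy": 0, "wz": 0, "hand": 0}
    - {"dx": -1.44, "dy": 0, "dz": 1.85, "wx": 0, "wy": 0, "wz": 0, "hand": 0}
    - {"dx": -1.44, "dy": 0, "dz": 1.9, "wx": 0, "wy": 0, "wz": 0, "hand": 0}
    - {"dx": -1.44, "dy": 0, "dz": 1.94, "wx": 0, "wy": 0, "wz": 0, "hand": 0}
    - {"dx": -1.44, "dy": 0, "dz": 1.94, "wx": 0, "wy": 0, "wz": 0, "hand": 0}

```text
clock: 4.1
eef_pos: [0.5092, -0.0466, 0.0972]
tool_rot: [0.997, 0.072, 0.002, 0.0]
ft_force: [1.5, -0.2, 3.3]
grip_width: -0.0002
grasp_force: 2.2
```

```bash
python3 -c "
from go import *;rep()
cv2.imwrite('pics/s2.png',cv2.resize(bot.camera('scene')[:,:,::-1][120:320,150:400],None,fx=3,fy=3))"
```

```text
4.1 [ 0.5092 -0.0466  0.0972] yaw 0.1434 F [ 1.5 -0.2  3.3] grip -0.00016796594590219946
near_left [ 0.   -1.01  0.04]
near_mid [-0.04 -0.01  0.04]
near_right [0.   0.99 0.05]
right_mid [1.4  1.03 0.05]
far_right [2.8  0.99 0.06]
far_mid [ 2.84 -0.01  0.06]
far_left [ 2.8  -1.01  0.06]
left_mid [ 1.4  -1.05  0.05]
vent [ 1.4  -0.01  0.05]
```

View pics/s2.png

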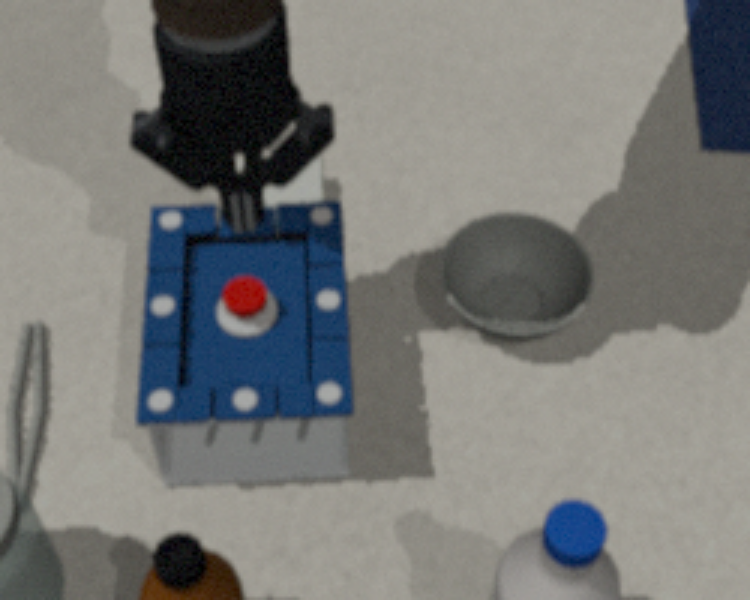

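The closed fingers sit on the near_mid mark and the section is partly down. I'll press on, watching the force.

drive_tool:
  rows:
    - {"dx": 0, "dy": 0, "dz": 0.03, "wx": 0, "wy": 0, "wz": 0, "hand": 0}
    - {"dx": 0, "dy": 0, "dz": 0.06, "wx": 0, "wy": 0, "wz": 0, "hand": 0}
    - {"dx": 0, "dy": 0, "dz": 0.08, "wx": 0, "wy": 0, "wz": 0, "hand": 0}
    - {"dx": 0, "dy": 0, "dz": 0.08, "wx": 0, "wy": 0, "wz": 0, "hand": 0}
    - {"dx": 0, "dy": 0, "dz": 0.08, "wx": 0, "wy": 0, "wz": 0, "hand": 0}

```text
clock: 4.65
eef_pos: [0.5092, -0.0465, 0.0949]
tool_rot: [0.997, 0.072, 0.003, 0.0]
ft_force: [-3.9, 0.0, 16.8]
grip_width: -0.0002
grasp_force: 8.6
```

Seated: the fingertip is at 84 mm with 17 N. I'll use the same commanded depth for the rest.

drive_tool:
  rows:
    - {"dx": 0, "dy": 0, "dz": -0.4, "wx": 0, "wy": 0, "wz": 0, "hand": 0}
    - {"dx": 0.04, "dy": -1, "dz": -0.4, "wx": 0, "wy": 0, "wz": 0, "hand": 0}
    - {"dx": 0.04, "dy": -1, "dz": -0.4, "wx": 0, "wy": 0, "wz": 0, "hand": 0}
    - {"dx": 0.04, "dy": -1, "dz": -0.2, "wx": 0, "wy": 0, "wz": 0, "hand": 0}
    - {"dx": 0.04, "dy": -1, "dz": -0.15, "wx": 0, "wy": 0, "wz": 0, "hand": 0}
    - {"dx": 0.04, "dy": -1, "dz": -0.1, "wx": 0, "wy": 0, "wz": 0, "hand": 0}
    - {"dx": 0.04, "dy": -1, "dz": -0.05, "wx": 0, "wy": 0, "wz": 0, "hand": 0}
    - {"dx": 0.04, "dy": -1, "dz": 0, "wx": 0, "wy": 0, "wz": 0, "hand": 0}
    - {"dx": 0.04, "dy": -1, "dz": 0, "wx": 0, "wy": 0, "wz": 0, "hand": 0}
    - {"dx": 0.04, "dy": -1, "dz": 0, "wx": 0, "wy": 0, "wz": 0, "hand": 0}
    - {"dx": 0.04, "dy": -1, "dz": 0, "wx": 0, "wy": 0, "wz": 0, "hand": 0}

```text
clock: 5.75
eef_pos: [0.5025, 0.0037, 0.0948]
tool_rot: [0.997, 0.071, 0.001, -0.001]
ft_force: [-8.6, 4.7, 26.9]
grip_width: -0.0001
grasp_force: 13.6
```

drive_tool:
  rows:
    - {"dx": 0, "dy": 0, "dz": -0.4, "wx": 0, "wy": 0, "wz": 0, "hand": 0}
    - {"dx": 0.7, "dy": -0.04, "dz": -0.4, "wx": 0, "wy": 0, "wz": 0, "hand": 0}
    - {"dx": 1.4, "dy": -0.04, "dz": -0.4, "wx": 0, "wy": 0, "wz": 0, "hand": 0}
    - {"dx": 1.4, "dy": -0.04, "dz": -0.4, "wx": 0, "wy": 0, "wz": 0, "hand": 0}
    - {"dx": 1.4, "dy": -0.04, "dz": -0.2, "wx": 0, "wy": 0, "wz": 0, "hand": 0}
    - {"dx": 1.4, "dy": -0.04, "dz": -0.15, "wx": 0, "wy": 0, "wz": 0, "hand": 0}
    - {"dx": 1.4, "dy": -0.04, "dz": -0.1, "wx": 0, "wy": 0, "wz": 0, "hand": 0}
    - {"dx": 1.4, "dy": -0.04, "dz": -0.05, "wx": 0, "wy": 0, "wz": 0, "hand": 0}
    - {"dx": 1.4, "dy": -0.04, "dz": 0, "wx": 0, "wy": 0, "wz": 0, "hand": 0}
    - {"dx": 1.4, "dy": -0.04, "dz": 0, "wx": 0, "wy": 0, "wz": 0, "hand": 0}
    - {"dx": 1.4, "dy": -0.04, "dz": 0, "wx": 0, "wy": 0, "wz": 0, "hand": 0}
    - {"dx": 1.4, "dy": -0.04, "dz": 0, "wx": 0, "wy": 0, "wz": 0, "hand": 0}

```text
clock: 6.95
eef_pos: [0.5705, 0.0144, 0.0949]
tool_rot: [0.997, 0.071, 0.001, 0.001]
ft_force: [-4.8, -0.8, 20.9]
grip_width: 0.0003
grasp_force: 10.2
```

drive_tool:
  rows:
    - {"dx": 0, "dy": 0, "dz": -0.4, "wx": 0, "wy": 0, "wz": 0, "hand": 0}
    - {"dx": 0.7, "dy": 0.04, "dz": -0.4, "wx": 0, "wy": 0, "wz": 0, "hand": 0}
    - {"dx": 1.4, "dy": 0.04, "dz": -0.4, "wx": 0, "wy": 0, "wz": 0, "hand": 0}
    - {"dx": 1.4, "dy": 0.04, "dz": -0.4, "wx": 0, "wy": 0, "wz": 0, "hand": 0}
    - {"dx": 1.4, "dy": 0.04, "dz": -0.2, "wx": 0, "wy": 0, "wz": 0, "hand": 0}
    - {"dx": 1.4, "dy": 0.04, "dz": -0.15, "wx": 0, "wy": 0, "wz": 0, "hand": 0}
    - {"dx": 1.4, "dy": 0.04, "dz": -0.1, "wx": 0, "wy": 0, "wz": 0, "hand": 0}
    - {"dx": 1.4, "dy": 0.04, "dz": -0.05, "wx": 0, "wy": 0, "wz": 0, "hand": 0}
    - {"dx": 1.4, "dy": 0.04, "dz": 0, "wx": 0, "wy": 0, "wz": 0, "hand": 0}
    - {"dx": 1.4, "dy": 0.04, "dz": 0, "wx": 0, "wy": 0, "wz": 0, "hand": 0}
    - {"dx": 1.4, "dy": 0.04, "dz": 0, "wx": 0, "wy": 0, "wz": 0, "hand": 0}
    - {"dx": 1.4, "dy": 0.04, "dz": 0, "wx": 0, "wy": 0, "wz": 0, "hand": 0}

```text
clock: 8.15
eef_pos: [0.6394, 0.023, 0.0949]
tool_rot: [0.997, 0.071, 0.001, 0.0]
ft_force: [-5.3, -0.3, 17.3]
grip_width: -0.0
grasp_force: 8.4
```

drive_tool:
  rows:
    - {"dx": 0, "dy": 0, "dz": -0.4, "wx": 0, "wy": 0, "wz": 0, "hand": 0}
    - {"dx": 0.04, "dy": 1, "dz": -0.4, "wx": 0, "wy": 0, "wz": 0, "hand": 0}
    - {"dx": 0.04, "dy": 1, "dz": -0.4, "wx": 0, "wy": 0, "wz": 0, "hand": 0}
    - {"dx": 0.04, "dy": 1, "dz": -0.2, "wx": 0, "wy": 0, "wz": 0, "hand": 0}
    - {"dx": 0.04, "dy": 1, "dz": -0.15, "wx": 0, "wy": 0, "wz": 0, "hand": 0}
    - {"dx": 0.04, "dy": 1, "dz": -0.1, "wx": 0, "wy": 0, "wz": 0, "hand": 0}
    - {"dx": 0.04, "dy": 1, "dz": -0.05, "wx": 0, "wy": 0, "wz": 0, "hand": 0}
    - {"dx": 0.04, "dy": 1, "dz": 0, "wx": 0, "wy": 0, "wz": 0, "hand": 0}
    - {"dx": 0.04, "dy": 1, "dz": 0, "wx": 0, "wy": 0, "wz": 0, "hand": 0}
    - {"dx": 0.04, "dy": 1, "dz": 0, "wx": 0, "wy": 0, "wz": 0, "hand": 0}
    - {"dx": 0.04, "dy": 1, "dz": 0, "wx": 0, "wy": 0, "wz": 0, "hand": 0}

```text
clock: 9.25
eef_pos: [0.6487, -0.0267, 0.0949]
tool_rot: [0.997, 0.072, 0.0, 0.002]
ft_force: [-6.9, -5.4, 20.9]
grip_width: -0.0003
grasp_force: 10.2
```

drive_tool:
  rows:
    - {"dx": 0, "dy": 0, "dz": -0.4, "wx": 0, "wy": 0, "wz": 0, "hand": 0}
    - {"dx": -0.04, "dy": 1, "dz": -0.4, "wx": 0, "wy": 0, "wz": 0, "hand": 0}
    - {"dx": -0.04, "dy": 1, "dz": -0.4, "wx": 0, "wy": 0, "wz": 0, "hand": 0}
    - {"dx": -0.04, "dy": 1, "dz": -0.2, "wx": 0, "wy": 0, "wz": 0, "hand": 0}
    - {"dx": -0.04, "dy": 1, "dz": -0.15, "wx": 0, "wy": 0, "wz": 0, "hand": 0}
    - {"dx": -0.04, "dy": 1, "dz": -0.1, "wx": 0, "wy": 0, "wz": 0, "hand": 0}
    - {"dx": -0.04, "dy": 1, "dz": -0.05, "wx": 0, "wy": 0, "wz": 0, "hand": 0}
    - {"dx": -0.04, "dy": 1, "dz": 0, "wx": 0, "wy": 0, "wz": 0, "hand": 0}
    - {"dx": -0.04, "dy": 1, "dz": 0, "wx": 0, "wy": 0, "wz": 0, "hand": 0}
    - {"dx": -0.04, "dy": 1, "dz": 0, "wx": 0, "wy": 0, "wz": 0, "hand": 0}
    - {"dx": -0.04, "dy": 1, "dz": 0, "wx": 0, "wy": 0, "wz": 0, "hand": 0}

```text
clock: 10.35
eef_pos: [0.6546, -0.0753, 0.0949]
tool_rot: [0.997, 0.072, 0.001, 0.001]
ft_force: [-6.0, -3.3, 19.6]
grip_width: 0.0001
grasp_force: 10.1
```

drive_tool:
  rows:
    - {"dx": 0, "dy": 0, "dz": -0.4, "wx": 0, "wy": 0, "wz": 0, "hand": 0}
    - {"dx": -0.7, "dy": 0.04, "dz": -0.4, "wx": 0, "wy": 0, "wz": 0, "hand": 0}
    - {"dx": -1.4, "dy": 0.04, "dz": -0.4, "wx": 0, "wy": 0, "wz": 0, "hand": 0}
    - {"dx": -1.4, "dy": 0.04, "dz": -0.4, "wx": 0, "wy": 0, "wz": 0, "hand": 0}
    - {"dx": -1.4, "dy": 0.04, "dz": -0.2, "wx": 0, "wy": 0, "wz": 0, "hand": 0}
    - {"dx": -1.4, "dy": 0.04, "dz": -0.15, "wx": 0, "wy": 0, "wz": 0, "hand": 0}
    - {"dx": -1.4, "dy": 0.04, "dz": -0.1, "wx": 0, "wy": 0, "wz": 0, "hand": 0}
    - {"dx": -1.4, "dy": 0.04, "dz": -0.05, "wx": 0, "wy": 0, "wz": 0, "hand": 0}
    - {"dx": -1.4, "dy": 0.04, "dz": 0, "wx": 0, "wy": 0, "wz": 0, "hand": 0}
    - {"dx": -1.4, "dy": 0.04, "dz": 0, "wx": 0, "wy": 0, "wz": 0, "hand": 0}
    - {"dx": -1.4, "dy": 0.04, "dz": 0, "wx": 0, "wy": 0, "wz": 0, "hand": 0}
    - {"dx": -1.4, "dy": 0.04, "dz": 0, "wx": 0, "wy": 0, "wz": 0, "hand": 0}

```text
clock: 11.55
eef_pos: [0.5855, -0.0863, 0.0948]
tool_rot: [0.997, 0.072, -0.0, -0.0]
ft_force: [-11.7, 2.0, 26.6]
grip_width: -0.0002
grasp_force: 13.3
```

drive_tool:
  rows:
    - {"dx": 0, "dy": 0, "dz": -0.4, "wx": 0, "wy": 0, "wz": 0, "hand": 0}
    - {"dx": -0.7, "dy": -0.04, "dz": -0.4, "wx": 0, "wy": 0, "wz": 0, "hand": 0}
    - {"dx": -1.4, "dy": -0.04, "dz": -0.4, "wx": 0, "wy": 0, "wz": 0, "hand": 0}
    - {"dx": -1.4, "dy": -0.04, "dz": -0.4, "wx": 0, "wy": 0, "wz": 0, "hand": 0}
    - {"dx": -1.4, "dy": -0.04, "dz": -0.2, "wx": 0, "wy": 0, "wz": 0, "hand": 0}
    - {"dx": -1.4, "dy": -0.04, "dz": -0.15, "wx": 0, "wy": 0, "wz": 0, "hand": 0}
    - {"dx": -1.4, "dy": -0.04, "dz": -0.1, "wx": 0, "wy": 0, "wz": 0, "hand": 0}
    - {"dx": -1.4, "dy": -0.04, "dz": -0.05, "wx": 0, "wy": 0, "wz": 0, "hand": 0}
    - {"dx": -1.4, "dy": -0.04, "dz": 0, "wx": 0, "wy": 0, "wz": 0, "hand": 0}
    - {"dx": -1.4, "dy": -0.04, "dz": 0, "wx": 0, "wy": 0, "wz": 0, "hand": 0}
    - {"dx": -1.4, "dy": -0.04, "dz": 0, "wx": 0, "wy": 0, "wz": 0, "hand": 0}
    - {"dx": -1.4, "dy": -0.04, "dz": 0, "wx": 0, "wy": 0, "wz": 0, "hand": 0}

```text
clock: 12.75
eef_pos: [0.5182, -0.0954, 0.0948]
tool_rot: [0.997, 0.072, 0.002, 0.0]
ft_force: [-10.4, 1.3, 28.3]
grip_width: -0.0001
grasp_force: 13.9
```

drive_tool:
  rows:
    - {"dx": 0, "dy": 0, "dz": -1, "wx": 0, "wy": 0, "wz": 0, "hand": 0}
    - {"dx": 0, "dy": 0.8, "dz": -2, "wx": 0, "wy": 0, "wz": 0, "hand": 0}
    - {"dx": -1, "dy": 1.5, "dz": -2.5, "wx": 0, "wy": 0, "wz": 0, "hand": 0}
    - {"dx": -1.5, "dy": 2, "dz": -2.5, "wx": 0, "wy": 0, "wz": 0, "hand": 0}
    - {"dx": -1.5, "dy": 2, "dz": -2.5, "wx": 0, "wy": 0, "wz": 0, "hand": 0}
    - {"dx": -1.5, "dy": 2, "dz": -2.5, "wx": 0, "wy": 0, "wz": 0, "hand": 0}
    - {"dx": -1.5, "dy": 2, "dz": -2.5, "wx": 0, "wy": 0, "wz": 0, "hand": 0}

```text
clock: 13.45
eef_pos: [0.4575, -0.2049, 0.2153]
tool_rot: [0.997, 0.072, -0.0, -0.0]
ft_force: [0.0, 0.3, 0.4]
grip_width: 0.0001
grasp_force: 0.0
```

```bash
python3 -c "
from go import *;rep()
cv2.imwrite('pics/s3.png',cv2.resize(bot.camera('scene')[:,:,::-1][170:300,180:350],None,fx=4.5,fy=4.5,interpolation=cv2.INTER_CUBIC))"
```

```text
13.45 [ 0.4575 -0.2049  0.2153] yaw 0.1439 F [0.  0.3 0.4] grip 0.00010211944402594937
near_left [ 1.48 -3.99  2.41]
near_mid [ 1.44 -2.99  2.41]
near_right [ 1.48 -1.99  2.41]
right_mid [ 2.88 -1.95  2.41]
far_right [ 4.28 -1.99  2.41]
far_mid [ 4.32 -2.99  2.41]
far_left [ 4.28 -3.99  2.41]
left_mid [ 2.88 -4.03  2.41]
vent [ 2.88 -2.99  2.41]
```

View pics/s3.png

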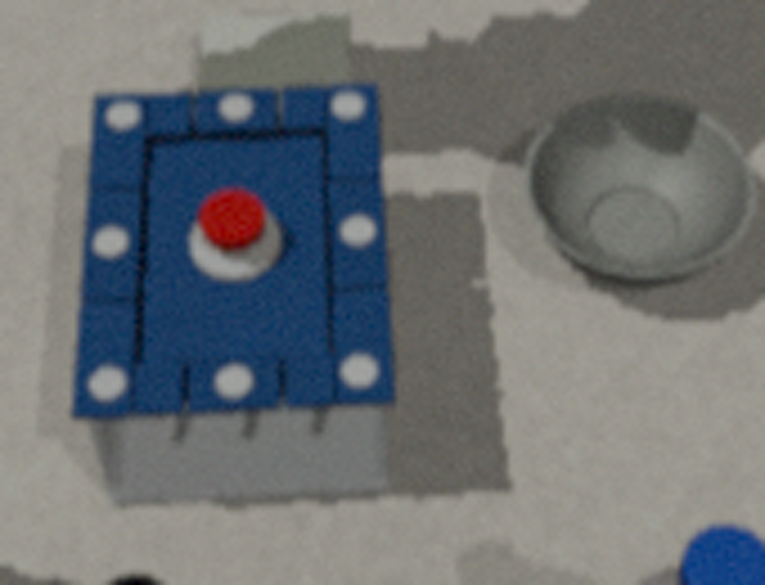

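All eight sections look level, and each stopped at the same hard-stop height of 84 mm. The vent is still open at crop position (232,218), so I'll press it now.

drive_tool:
  rows:
    - {"dx": 1, "dy": -1, "dz": 0, "wx": 0, "wy": 0, "wz": 0, "hand": 0}
    - {"dx": 1.6, "dy": -1.6, "dz": 0, "wx": 0, "wy": 0, "wz": 0, "hand": 0}
    - {"dx": 2.2, "dy": -2.3, "dz": 0, "wx": 0, "wy": 0, "wz": 0, "hand": 0}
    - {"dx": 2.9, "dy": -3, "dz": 0, "wx": 0, "wy": 0, "wz": 0, "hand": 0}
    - {"dx": 2.9, "dy": -3, "dz": 0.2, "wx": 0, "wy": 0, "wz": 0, "hand": 0}
    - {"dx": 2.9, "dy": -3, "dz": 1, "wx": 0, "wy": 0, "wz": 0, "hand": 0}
    - {"dx": 2.9, "dy": -3, "dz": 1.8, "wx": 0, "wy": 0, "wz": 0, "hand": 0}
    - {"dx": 2.9, "dy": -3, "dz": 2.05, "wx": 0, "wy": 0, "wz": 0, "hand": 0}
    - {"dx": 2.9, "dy": -3, "dz": 2.15, "wx": 0, "wy": 0, "wz": 0, "hand": 0}
    - {"dx": 2.9, "dy": -3, "dz": 2.2, "wx": 0, "wy": 0, "wz": 0, "hand": 0}
    - {"dx": 2.9, "dy": -3, "dz": 2.25, "wx": 0, "wy": 0, "wz": 0, "hand": 0}
    - {"dx": 2.9, "dy": -3, "dz": 2.3, "wx": 0, "wy": 0, "wz": 0, "hand": 0}
    - {"dx": 2.9, "dy": -3, "dz": 2.34, "wx": 0, "wy": 0, "wz": 0, "hand": 0}
    - {"dx": 2.9, "dy": -3, "dz": 2.34, "wx": 0, "wy": 0, "wz": 0, "hand": 0}
    - {"dx": 2.9, "dy": -3, "dz": 2.34, "wx": 0, "wy": 0, "wz": 0, "hand": 0}
    - {"dx": 2.9, "dy": -3, "dz": 2.34, "wx": 0, "wy": 0, "wz": 0, "hand": 0}

```text
clock: 15.1
eef_pos: [0.5796, -0.0362, 0.103]
tool_rot: [0.997, 0.071, 0.002, -0.0]
ft_force: [-5.0, 1.1, 10.6]
grip_width: -0.0003
grasp_force: 5.6
```

drive_tool:
  rows:
    - {"dx": 0, "dy": 0, "dz": 0.03, "wx": 0, "wy": 0, "wz": 0, "hand": 0}
    - {"dx": 0, "dy": 0, "dz": 0.03, "wx": 0, "wy": 0, "wz": 0, "hand": 0}
    - {"dx": 0, "dy": 0, "dz": 0.03, "wx": 0, "wy": 0, "wz": 0, "hand": 0}
    - {"dx": 0, "dy": 0, "dz": 0.03, "wx": 0, "wy": 0, "wz": 0, "hand": 0}

```text
clock: 15.5
eef_pos: [0.5796, -0.0362, 0.1029]
tool_rot: [0.997, 0.071, 0.003, 0.0]
ft_force: [-8.3, 2.3, 18.0]
grip_width: 0.0002
grasp_force: 9.2
```

drive_tool:
  rows:
    - {"dx": 0, "dy": 0, "dz": -1, "wx": 0, "wy": 0, "wz": 0, "hand": 0}
    - {"dx": 0, "dy": 0, "dz": -2, "wx": 0, "wy": 0, "wz": 0, "hand": 0}
    - {"dx": -0.7, "dy": 0.7, "dz": -2.5, "wx": 0, "wy": 0, "wz": 0, "hand": 0}
    - {"dx": -1.3, "dy": 1.4, "dz": -2.5, "wx": 0, "wy": 0, "wz": 0, "hand": 0}
    - {"dx": -2, "dy": 2.1, "dz": -2.5, "wx": 0, "wy": 0, "wz": 0, "hand": 0}
    - {"dx": -2.9, "dy": 3, "dz": -2.5, "wx": 0, "wy": 0, "wz": 0, "hand": 0}
    - {"dx": -2.9, "dy": 3, "dz": -2.5, "wx": 0, "wy": 0, "wz": 0, "hand": 0}
    - {"dx": -2.9, "dy": 3, "dz": -2.5, "wx": 0, "wy": 0, "wz": 0, "hand": 0}
    - {"dx": -2.9, "dy": 3, "dz": -2.5, "wx": 0, "wy": 0, "wz": 0, "hand": 0}

```text
clock: 16.4
eef_pos: [0.4573, -0.2056, 0.2238]
tool_rot: [0.997, 0.071, 0.001, 0.0]
ft_force: [-0.1, 0.3, 0.6]
grip_width: -0.0002
grasp_force: 0.0
```

```bash
python3 -c "
from go import *
cv2.imwrite('pics/s4.png',cv2.resize(bot.camera('scene')[:,:,::-1][170:300,180:350],None,fx=4.5,fy=4.5,interpolation=cv2.INTER_CUBIC))"
```

```text
(no output)
```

View pics/s4.png

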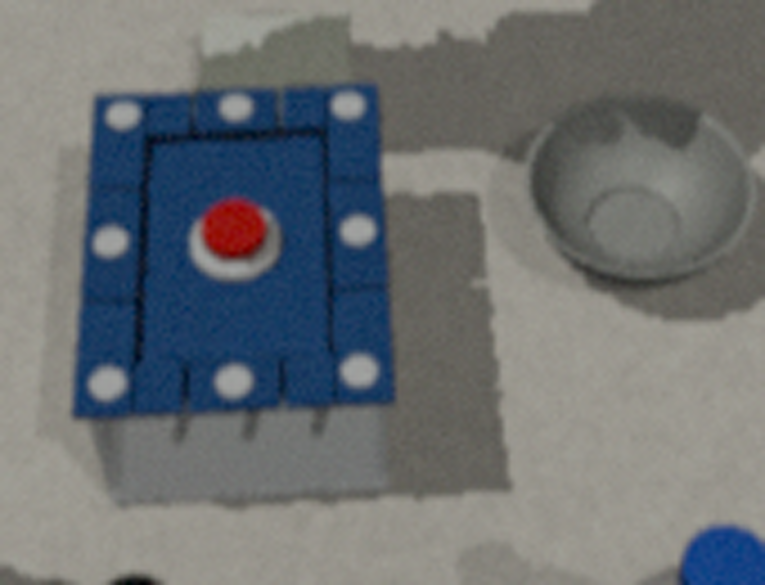

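The vent plug is now lower, at (234,228) against (232,218) before. The lid edge is level, the arm is clear, and the bowl, pads and bottle caps in view haven't moved.

```bash
python3 -c "
from workcell import bot
print(bot.job_done())"
```

```text
the job is handed in; nothing more can be done
None
```

I pressed all eight edge sections down to their hard stop with the vent still open, then pushed the vent plug fully in, moved the arm clear, and handed the job in at about 16.5 s; the hand-in returned no verdict.

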